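# Sort ageing vibration isolators by feel and refit the platform

## Robot

A 6-joint arm with a two-finger parallel gripper is mounted at the origin on the work surface. World frame = base frame: x ahead of the robot, y to its left, z up, the work surface at z = 0. Lengths are in m, angles in rad, forces in N, time in s.
With the tool pointing down it reaches from about 0.325 to 0.85 m from the base axis. Payload 4.4 kg.
Tool frame: the origin (TCP) lies between the finger pads; the fingertips stand 8 mm ahead of it and the grasp point (between the pads) lies 11 mm behind it; z points along the fingers, x is the direction in which the jaws open and shut, and the axes are right-handed (so a half turn about z gives the same grasp; the last joint's range is limited). The gripper opens to 94 mm and grips with 3 to 60 N. Pads are 16 mm wide; open, the fingers measure 119 mm over their backs; the gripper's body (75 mm by 177 mm) begins 78 mm behind the grasp point.
Start: joints at [-1.268, 0.207, 1.542, -0, 1.393, -0.15], TCP at [0.252, -0.517, 0.213] pointing down, gripper open.
Joint ranges: [-2.73, 2.73], [-0.86, 2.22], [0.23, 2.46], [-1.11, 4.25], [0.08, 2.63], [-2.82, 2.82]. Speed limits (rad/s): [2.79, 2.79, 3.14, 3.14, 3.14, 3.14].

## Interface

Orientations are given as a unit quaternion [w, x, y, z].
In Python, from plant import sense, camera, calibration, finish_job gives the robot as it stands.
- The arm moves only by the tool step_arm, never from a script. Its argument "moves" is a list of rows, each a list of 7 numbers: the shift along the world's x, y, z in m, then the turn, a rotation vector about the world's x, y, z in degrees, then the opening, from 0 (shut) to 1 (fully open). In form: [[dx, dy, dz, ax, ay, az, grip], ...]. A call has 1 to 12 rows; each row is the pose to reach, as a shift and turn from the pose commanded when the call began; what a row does not reach only later rows make up. A row lasts 1/8 s, in which the tool goes at most 62.5 mm and 10.7 degrees, less where a joint would pass 70% of its speed; a pose out of reach is approached as far as the arm can. A call with a gripper value outside its range is refused whole. The fingers move at their own pace and stop on an object; the grip force is fixed at half the most. Time passes only in rows, so rows that repeat a pose let the fingers close. It gives the time, the measured TCP pose, the force and the opening at its end, in the units of the state.
- sense(): the state, without advancing time (a new reading comes with each control period).
- camera(name): name is "scene" or "top" or "wrist"; returns the picture (480x640x3 uint8, red, green, blue); there is no depth.
- calibration(name): a dict with "fx", "fy", "cx", "cy" (pixels), "dist_coeffs" ([k1, k2, p1, p2, k3] as OpenCV has them; the pictures are not rectified), "rvec" (rotation vector, rad) and "tvec" (3), from world to camera coordinates, as OpenCV has them; the wrist camera has in their place "mount" (4x4, takes a point from camera to tool coordinates, whose origin is the TCP and whose axes are the tool frame's). Camera axes: x right, y down, z forward; pixel columns grow to the right and rows downward; lengths in m; the calibration is good to about 2 mm. A picture is of the moment at which its call begins: read the wrist's pose just before it. calibration takes no time and is no camera call.
- finish_job(): hands the job in, once; it reports no verdict.
The state is a dict: "t": time; "joint_positions": joint angles; "qd": joint speeds; "effort": joint torques, N m; "eef_pos": TCP position; "orientation": TCP orientation; "contact_force": force on the tool from outside, world axes, zero at the start; "torque": the same for the moment, N m; "finger_gap": opening from 0.0 (shut) to 1.0 (fully open).
Only numpy, scipy, OpenCV 4.12 (cv2) and the standard library are available. Lean on these libraries where they do the work, as an engineer would, in place of code of your own. Each camera call takes 0.05 s, during which the arm holds its last target.

## Task

Isolator rubber hardens with age: working along the white rack from its left end to its right (as the robot sees it), press each of the three isolators straight down by about 4 mm, hold it there a moment, never deeper than 6 mm, and feel how hard it resists. Then gently seat the softest one upright and fully home in the empty boss of the aluminium platform frame, and put the hardest one in the scrap tray. Leave the middle one standing in the rack and everything else where it is.

Things in the scene. Friction and masses are not known exactly. Their poses are not given: they have to be found in the camera images.
- isolator_a: vibration isolator, one of three lookalikes, in a random place of the rack: steel cup 40 mm wide, 24 high (grip here); under it a spigot 16 mm wide, 14 long, chamfered; above it black ribbed rubber 33 mm wide with a flat steel cap 34 mm wide. Origin on the axis, mid-cup: 12 mm above the cup's underside, 26 above the spigot's end, 30 below the unloaded cap's top. z up. 190 g
- cap_a (a joint): compression of isolator_a in m: 0 unloaded, grows as its cap is pressed straight down, springs back when let go; stop at 0.009. Let go and upright, the cap sags 0.1 to 0.7 mm by its own 60 g, most on the softest. Resistance is proportional to it: pressed 4 mm, the three resist with about 4.5, 8.5 and 16 N
- isolator_b: vibration isolator, one of three lookalikes, in a random place of the rack: steel cup 40 mm wide, 24 high (grip here); under it a spigot 16 mm wide, 14 long, chamfered; above it black ribbed rubber 33 mm wide with a flat steel cap 34 mm wide. Origin on the axis, mid-cup: 12 mm above the cup's underside, 26 above the spigot's end, 30 below the unloaded cap's top. z up. 190 g
- cap_b (a joint): compression of isolator_b in m: 0 unloaded, grows as its cap is pressed straight down, springs back when let go; stop at 0.009. Let go and upright, the cap sags 0.1 to 0.7 mm by its own 60 g, most on the softest. Resistance is proportional to it: pressed 4 mm, the three resist with about 4.5, 8.5 and 16 N
- isolator_c: vibration isolator, one of three lookalikes, in a random place of the rack: steel cup 40 mm wide, 24 high (grip here); under it a spigot 16 mm wide, 14 long, chamfered; above it black ribbed rubber 33 mm wide with a flat steel cap 34 mm wide. Origin on the axis, mid-cup: 12 mm above the cup's underside, 26 above the spigot's end, 30 below the unloaded cap's top. z up. 190 g
- cap_c (a joint): compression of isolator_c in m: 0 unloaded, grows as its cap is pressed straight down, springs back when let go; stop at 0.009. Let go and upright, the cap sags 0.1 to 0.7 mm by its own 60 g, most on the softest. Resistance is proportional to it: pressed 4 mm, the three resist with about 4.5, 8.5 and 16 N
- rack: white plastic rack block, 80 x 216 x 22 mm, fixed; three holes in a row along its y, 72 mm apart, 19 mm wide with a 2 mm chamfer, 18 mm deep. An isolator stands with its spigot in the hole and its cup's underside on the rack's top face. Origin: centre of underside; +y to its left end as the robot sees it (yaw within 0.25 rad)
- rack_left (a point): mouth of the left-hand (+y) hole of the rack, on the axis of the hole, at the rack's top face
- rack_mid (a point): mouth of the middle hole of the rack, on the axis of the hole, at the rack's top face
- rack_right (a point): mouth of the right-hand (-y) hole of the rack, on the axis of the hole, at the rack's top face
- frame: lower frame of a microscope isolation platform, aluminium, 260 x 220 mm, fixed: plate with its top 20 mm above the bench and a 58 x 58 x 22 mm boss at each corner (top 42 mm above the bench). Three bosses carry fitted isolators (tops 84 mm above the bench); the one at (-95, +75) mm is empty. Origin at the centre of the underside, z up
- socket (a point): mouth of the empty boss's blind hole, on its axis, at the boss's top face, 42 mm above the bench: 19 mm wide with a 2 mm chamfer, 18 mm deep. Seated fully home, an isolator's cup rests flat on the boss, its origin 12 mm above this point
- scrap_tray: open steel tray, 160 x 160 mm, 35 mm high, wall and floor 4 mm, fixed; origin at the centre of its underside
- objective: bystander: brass microscope objective standing on its thread, 30 mm across, 47 mm high; origin under its foot
- eyepiece: bystander: black eyepiece, 34 mm across, 48 mm high; origin under its foot
- slide_box: bystander: blue box for slides, 82 x 102 x 32 mm; origin under its centre
- screwdriver: bystander: screwdriver 160 mm long, lying on the plate of the frame between the bosses
- lens_cleaner: bystander: small bottle, 40 mm across, 100 mm high; origin under its foot
- mouse: bystander: computer mouse, 105 x 60 x 32 mm; origin under its centre
- old_grommet: black rubber grommet already lying as scrap in the far left corner of the scrap tray, 28 mm across, 9 mm high; it may be moved within the tray
There are look-alikes about, which are no part of the job. Leave any pink or purple look-alike of the isolator_a alone.

How it is judged:
On the way, in this order (a step that is already met when the one before it is completed fails the run):
1. the isolator in the left place of the rack is held pressed in by 2.5 to 6 mm (((value of joint cap_a between 0.0025 and 0.006 m and horizontal distance between isolator_a and rack_left below 0.02 m) or (value of joint cap_b between 0.0025 and 0.006 m and horizontal distance between isolator_b and rack_left below 0.02 m) or (value of joint cap_c between 0.0025 and 0.006 m and horizontal distance between isolator_c and rack_left below 0.02 m))), for 0.2 s.
2. the isolator in the middle place of the rack is held pressed in by 2.5 to 6 mm (((value of joint cap_a between 0.0025 and 0.006 m and horizontal distance between isolator_a and rack_mid below 0.02 m) or (value of joint cap_b between 0.0025 and 0.006 m and horizontal distance between isolator_b and rack_mid below 0.02 m) or (value of joint cap_c between 0.0025 and 0.006 m and horizontal distance between isolator_c and rack_mid below 0.02 m))), for 0.2 s.
3. the isolator in the right place of the rack is held pressed in by 2.5 to 6 mm (((value of joint cap_a between 0.0025 and 0.006 m and horizontal distance between isolator_a and rack_right below 0.02 m) or (value of joint cap_b between 0.0025 and 0.006 m and horizontal distance between isolator_b and rack_right below 0.02 m) or (value of joint cap_c between 0.0025 and 0.006 m and horizontal distance between isolator_c and rack_right below 0.02 m))), for 0.2 s.
At the end, for the whole second after the job is handed in: Softest isolator in the frame's empty boss: within 4 mm of its axis, origin 9 to 14.5 mm above the boss top, upright within 0.08 rad, still. Hardest one in the scrap tray. Middle one in its rack place, moved under 15 mm, upright within 0.12 rad, still (((value of joint cap_a between 0.0004 and 0.001 m and horizontal distance between isolator_a and socket below 0.004 m and z of isolator_a in the frame of socket between 0.009 and 0.0145 m and angle between isolator_a's own z axis and vertical below 0.08 rad and linear speed of isolator_a below 0.02 m/s) or (value of joint cap_b between 0.0004 and 0.001 m and horizontal distance between isolator_b and socket below 0.004 m and z of isolator_b in the frame of socket between 0.009 and 0.0145 m and angle between isolator_b's own z axis and vertical below 0.08 rad and linear speed of isolator_b below 0.02 m/s) or (value of joint cap_c between 0.0004 and 0.001 m and horizontal distance between isolator_c and socket below 0.004 m and z of isolator_c in the frame of socket between 0.009 and 0.0145 m and angle between isolator_c's own z axis and vertical below 0.08 rad and linear speed of isolator_c below 0.02 m/s)) and ((x of isolator_a in the frame of scrap_tray between -0.08 and 0.08 m and y of isolator_a in the frame of scrap_tray between -0.08 and 0.08 m and z of isolator_a in the frame of scrap_tray below 0.045 m) or (x of isolator_b in the frame of scrap_tray between -0.08 and 0.08 m and y of isolator_b in the frame of scrap_tray between -0.08 and 0.08 m and z of isolator_b in the frame of scrap_tray below 0.045 m) or (x of isolator_c in the frame of scrap_tray between -0.08 and 0.08 m and y of isolator_c in the frame of scrap_tray between -0.08 and 0.08 m and z of isolator_c in the frame of scrap_tray below 0.045 m)) and ((value of joint cap_a between 0.0002 and 0.0004 m and distance of isolator_a from where it was at the start of the episode below 0.015 m and angle between isolator_a's own z axis and vertical below 0.12 rad and linear speed of isolator_a below 0.02 m/s) or (value of joint cap_b between 0.0002 and 0.0004 m and distance of isolator_b from where it was at the start of the episode below 0.015 m and angle between isolator_b's own z axis and vertical below 0.12 rad and linear speed of isolator_b below 0.02 m/s) or (value of joint cap_c between 0.0002 and 0.0004 m and distance of isolator_c from where it was at the start of the episode below 0.015 m and angle between isolator_c's own z axis and vertical below 0.12 rad and linear speed of isolator_c below 0.02 m/s))); the robot touches nothing.
It fails at once if an isolator's cap pressed in deeper than 6.5 mm (overstrained) (value of joint any of cap_a, cap_b, cap_c above 0.0065 m).
It fails at once if an isolator pushed onto the frame with more than 40 N (contact force between any of isolator_a, isolator_b, isolator_c and frame above 40 N).
It fails at once if a bystander shifted by more than 40 mm (distance of any of objective, eyepiece, slide_box, screwdriver, lens_cleaner, mouse from where it was at the start of the episode above 0.04 m).
It also fails if it takes over 67 s, if anything falls off the work surface, if the arm or the gripper's body presses on something with over 40 N, if the wrist force passes 120 N, or if a joint passes its speed limit or range.

## Working session

There is one attempt and no reset: what is moved stays moved. The work goes in short steps, Python scripts to look and compute and a tool call to move; the robot and the scene stay as the last step left them, time stands still between calls to the robot, and variables do not carry over. Pictures are saved under pics/ and viewed, and the job is handed in when it is done.

Besides the shell and the picture viewer there is one more tool, called after "Call:" in YAML: its name, and indented under it one key for each argument. step_arm: Moves the arm, as the interface text tells. Its arguments: {"type":"object","properties":{"moves":{"type":"array"}},"required":["moves"]}

```bash
mkdir -p pics; ls; python3 - <<'E'
from plant import sense,camera,calibration
import cv2
for n in ["scene","top","wrist"]:
    im=camera(n); cv2.imwrite(f"pics/{n}0.png",im[:,:,::-1])
    print(n,calibration(n))
print(sense())
E
```

```text
pics
scene {'fx': 565.6874135864506, 'fy': 565.6874135864506, 'cx': 313.75387867468174, 'cy': 232.99181683477258, 'dist_coeffs': array([0.00357561, 0.        , 0.        , 0.        , 0.        ]), 'rvec': array([ 0.90425746,  2.5225997 , -1.06362534]), 'tvec': array([ 0.38655038, -0.18266727,  1.40759623])}
top {'fx': 615.6360615358129, 'fy': 615.6360615358129, 'cx': 332.9758975426662, 'cy': 237.8279105483187, 'dist_coeffs': array([-0.18750826,  0.        ,  0.        ,  0.        ,  0.        ]), 'rvec': array([ 2.04682908, -2.17032852,  0.24581739]), 'tvec': array([0.0206694 , 0.52326755, 1.37629657])}
wrist {'fx': 333.19181733115374, 'fy': 333.19181733115374, 'cx': 317.7696662819211, 'cy': 236.95927989044253, 'dist_coeffs': array([0.00419959, 0.        , 0.        , 0.        , 0.        ]), 'mount': array([[ 9.99998330e-01,  1.75768096e-03, -4.99640881e-04,
        -2.11044581e-04],
       [-1.57292822e-03,  9.67148338e-01,  2.54207824e-01,
        -7.41058347e-02],
       [ 9.30043099e-04, -2.54206613e-01,  9.67149488e-01,
        -1.71352219e-01],
       [ 0.00000000e+00,  0.00000000e+00,  0.00000000e+00,
         1.00000000e+00]])}
{'t': 0.15, 'joint_positions': array([-1.26752835e+00,  2.07260519e-01,  1.54259617e+00, -2.13615911e-06,
        1.39348612e+00, -1.50523066e-01]), 'qd': array([ 0.00178124, -0.0013897 , -0.00376726, -0.00068247, -0.00070246,
        0.00037433]), 'effort': array([ 4.82225787e-04, -3.71315932e+01, -2.81812173e+01,  6.99454872e-02,
        3.27657815e-02, -9.27038286e-05]), 'eef_pos': array([ 0.25186307, -0.51623973,  0.21255099]), 'orientation': array([-5.68960435e-04,  8.48049313e-01, -5.29916594e-01, -6.64865295e-04]), 'contact_force': array([-0.50150812, -0.01467241,  0.25461399]), 'torque': array([-0.00538351, -0.00113537,  0.01077017]), 'finger_gap': 1.0012014569800274}
```

View pics/scene0.png

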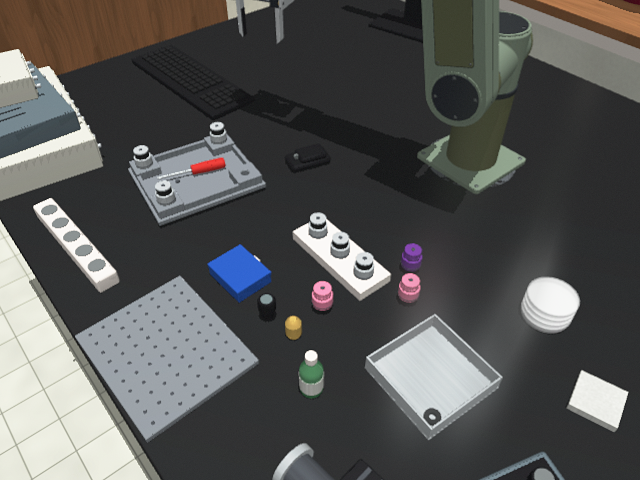

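View pics/top0.png

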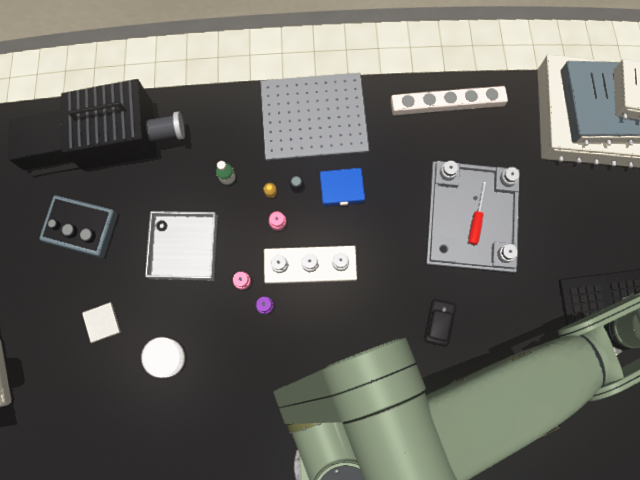

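View pics/wrist0.png

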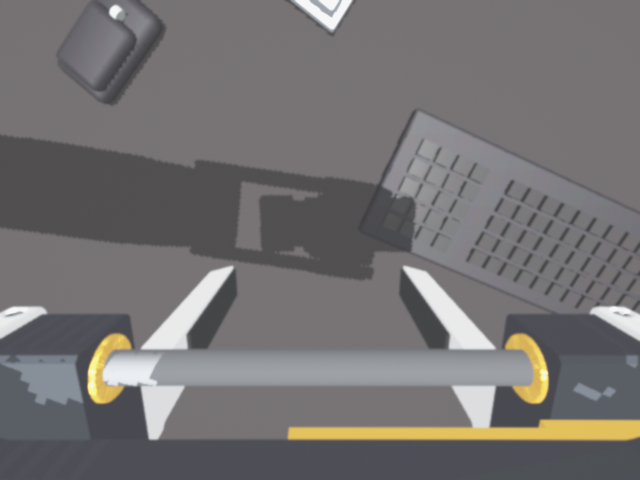

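```bash
cat > h.py <<'E'
import numpy as np,cv2
from plant import sense,camera,calibration
from scipy.spatial.transform import Rotation as R
def ext(n,s=None):
    c=calibration(n)
    K=np.array([[c['fx'],0,c['cx']],[0,c['fy'],c['cy']],[0,0,1]])
    if 'rvec' in c:
        Rm=cv2.Rodrigues(c['rvec'])[0]; t=c['tvec']
    else:
        s=s or sense(); q=s['orientation']
        T=np.eye(4);T[:3,:3]=R.from_quat([q[1],q[2],q[3],q[0]]).as_matrix();T[:3,3]=s['eef_pos']
        W=np.linalg.inv(T@c['mount']);Rm=W[:3,:3];t=W[:3,3]
    return K,c['dist_coeffs'],Rm,t
def p2w(n,uv,z,s=None):
    K,d,Rm,t=ext(n,s)
    p=cv2.undistortPoints(np.array(uv,float).reshape(-1,1,2),K,d).reshape(-1,2)
    C=-Rm.T@t; r=np.c_[p,np.ones(len(p))]@Rm
    return C+r*((z-C[2])/r[:,2])[:,None]
def w2p(n,X,s=None):
    K,d,Rm,t=ext(n,s)
    return cv2.projectPoints(np.array(X,float).reshape(-1,1,3),cv2.Rodrigues(Rm)[0],t,K,d)[0].reshape(-1,2)
E
python3 - <<'E'
from h import *
a=cv2.imread('pics/top0.png'); 
cv2.imwrite('pics/top0a.png',cv2.resize(a[230:310,240:380],None,fx=5.5,fy=5.5,interpolation=cv2.INTER_CUBIC))
cv2.imwrite('pics/top0b.png',cv2.resize(a[150:280,420:530],None,fx=4.5,fy=4.5,interpolation=cv2.INTER_CUBIC))
b=cv2.imread('pics/scene0.png')
cv2.imwrite('pics/sc0a.png',cv2.resize(b[200:300,285:400],None,fx=6,fy=6,interpolation=cv2.INTER_CUBIC))
print(p2w('top',[[279,262],[310,262],[341,261]],.064))
print(p2w('top',[[443,248]],.042)); print(p2w('top',[[146,212],[215,212],[214,280],[146,279]],.035))
print(p2w('scene',[[318,217],[340,239],[364,259]],.064))
E
```

```text
[[ 0.47250586  0.11756981  0.064     ]
 [ 0.46841649  0.04625217  0.064     ]
 [ 0.46661495 -0.02509022  0.064     ]]
[[ 0.48748866 -0.26851526  0.042     ]]
[[0.61940317 0.43980622 0.035     ]
 [0.60881203 0.26926591 0.035     ]
 [0.44360962 0.27457341 0.035     ]
 [0.45448996 0.43863234 0.035     ]]
[[ 0.46829419 -0.0243104   0.064     ]
 [ 0.47566489  0.05277245  0.064     ]
 [ 0.47599199  0.1225985   0.064     ]]
```

View pics/top0a.png

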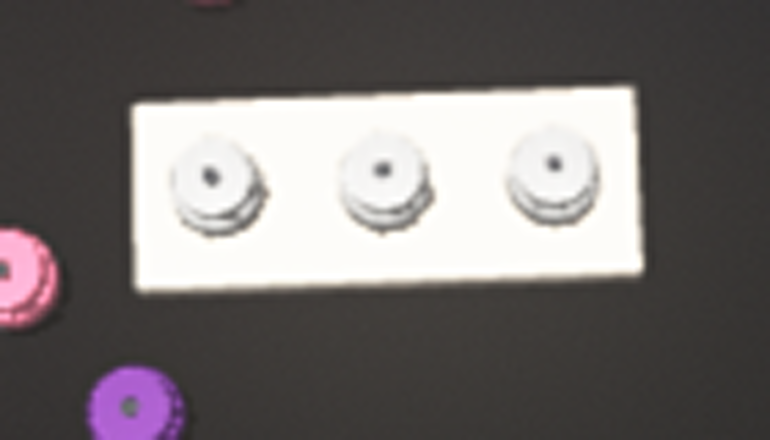

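View pics/top0b.png

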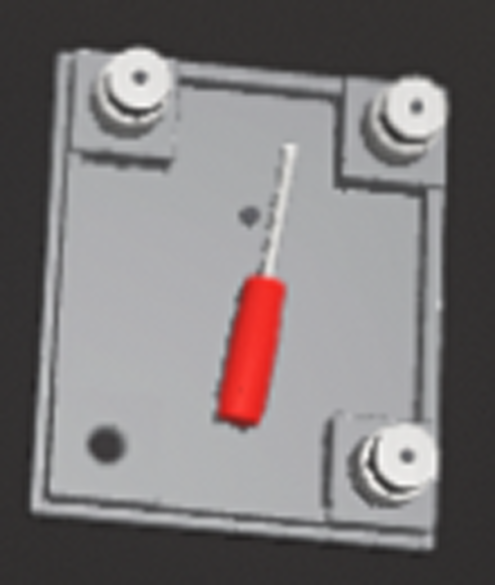

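View pics/sc0a.png

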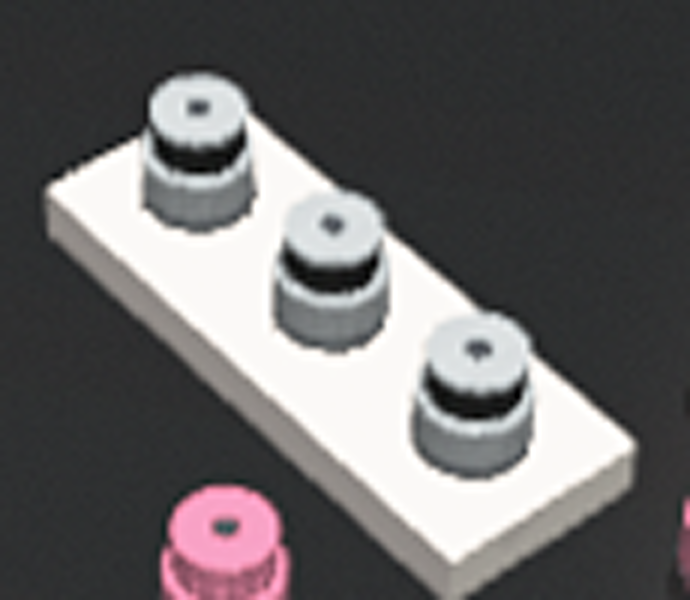

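```bash
python3 - <<'E'
from h import *
T=p2w('top',[[278.4,262],[309.5,260.9],[340.5,259.8]],.064)
S=p2w('scene',[[364.8,258.2],[340.5,237.3],[318,217.8]],.064)
print(T,S)
# joint triangulation (LSQ)
u=np.array([[278.4,262],[309.5,260.9],[340.5,259.8]]);v=np.array([[364.8,258.2],[340.5,237.3],[318,217.8]])
def P(n):
    K,d,Rm,t=ext(n);return np.c_[Rm,t]
nu=lambda n,x:cv2.undistortPoints(x.reshape(-1,1,2),*ext(n)[:2]).reshape(-1,2).T
X=cv2.triangulatePoints(P('top'),P('scene'),nu('top',u),nu('scene',v));print((X[:3]/X[3]).T)
# rack corners top0a
c=np.array([[132,103],[634,86],[642,273],[136,291]])/5.5+[240,230]
C=p2w('top',c,.022);print(C, C.mean(0), [np.degrees(np.arctan2(*(C[i]-C[j])[[1,0]])) for i,j in((0,1),(3,2),(0,3),(1,2))])
s=sense();q=s['orientation'];print(R.from_quat([q[1],q[2],q[3],q[0]]).as_matrix().round(3))
# frame corners
s=np.array([[107,445]])/4.5+[420,150];print(p2w('top',s,.042))
# tops of fitted isolators
f=np.array([[140,78],[417,107],[406,456]])/4.5+[420,150];print(p2w('top',f,.084))
E
```

```text
[[ 0.47258462  0.11895269  0.064     ]
 [ 0.47105301  0.04726915  0.064     ]
 [ 0.46948621 -0.02411427  0.064     ]] [[ 0.47338627  0.12204066  0.064     ]
 [ 0.47175246  0.04981428  0.064     ]
 [ 0.46984057 -0.02244473  0.064     ]]
[[ 0.47240236  0.11983271  0.061753  ]
 [ 0.47090996  0.0478543   0.06216038]
 [ 0.46935263 -0.02378509  0.06288814]]
[[ 0.51461076  0.15516969  0.022     ]
 [ 0.50953575 -0.06257728  0.022     ]
 [ 0.42759011 -0.0605599   0.022     ]
 [ 0.43224587  0.15644106  0.022     ]] [0.47099562 0.04711839 0.022     ] [np.float64(88.6648542579946), np.float64(88.77090652197242), np.float64(-0.8843346886849026), np.float64(-1.410248726386572)]
[[ 0.438 -0.899 -0.001]
 [-0.899 -0.438  0.002]
 [-0.002 -0.    -1.   ]]
[[ 0.48524101 -0.27016604  0.042     ]]
[[ 0.67264386 -0.29946338  0.084     ]
 [ 0.64952302 -0.44764636  0.084     ]
 [ 0.46195756 -0.41741885  0.084     ]]
```

Call:
step_arm:
  moves:
    - [0.02,0.055,0,0,0,5,1]
    - [0.04,0.11,0,0,0,11,1]
    - [0.06,0.165,0,0,0,17,1]
    - [0.08,0.22,0,0,0,23,1]
    - [0.1,0.275,0,0,0,29,1]
    - [0.12,0.33,0,0,0,35,1]
    - [0.14,0.385,0,0,0,41,1]
    - [0.16,0.44,0,0,0,47,1]
    - [0.18,0.495,0,0,0,53,1]
    - [0.2,0.55,0,0,0,59,1]
    - [0.21,0.58,0,0,0,62.8,1]
    - [0.22,0.6,0,0,0,62.8,1]

```text
t: 1.65
eef_pos: [0.4719, 0.0851, 0.2131]
orientation: [-0.0, 1.0, -0.009, -0.0]
contact_force: [0.1, -0.0, 0.3]
finger_gap: 0.999
```

```bash
python3 - <<'E'
from h import *
s=sense();im=camera('wrist')[:,:,::-1];cv2.imwrite('pics/w1.png',im)
print(s['t'],s['eef_pos'],s['orientation'],s['contact_force'],s['joint_positions'])
for y in(.1195,.0475,-.0235):print(w2p('wrist',[[.471,y,.0637]],s))
E
```

```text
1.65 [0.47188722 0.08505314 0.21306915] [-5.15771404e-05  9.99958137e-01 -9.14190642e-03 -3.82458204e-04] [ 0.10904573 -0.01984289  0.25962561] [-2.50749935e-03  1.54628227e-03  1.76779796e+00  1.10378721e-04
  1.37301263e+00  1.57548391e-02]
[[316.12987507 192.33444015]]
[[317.40246456 263.29193866]]
[[318.53016655 326.18564946]]
```

View pics/w1.png

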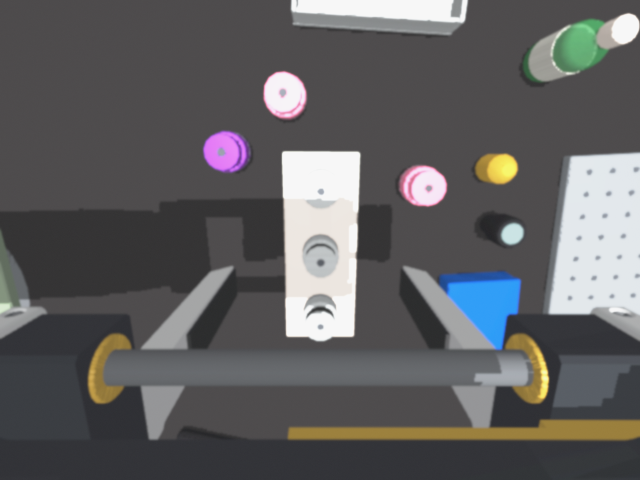

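```bash
python3 - <<'E'
from h import *
a=cv2.imread('pics/w1.png');cv2.imwrite('pics/w1a.png',cv2.resize(a[140:345,270:375],None,fx=2.9*2,fy=2.9,interpolation=cv2.INTER_CUBIC))
s=sense();print(s['eef_pos'])
print(p2w('wrist',[[321,191.5],[321,262.5],[321,327]],.0637,s))
E
```

```text
[0.47293138 0.08652384 0.21322282]
[[ 0.47693184  0.12195877  0.0637    ]
 [ 0.47591892  0.05002281  0.0637    ]
 [ 0.47489358 -0.02271424  0.0637    ]]
```

View pics/w1a.png

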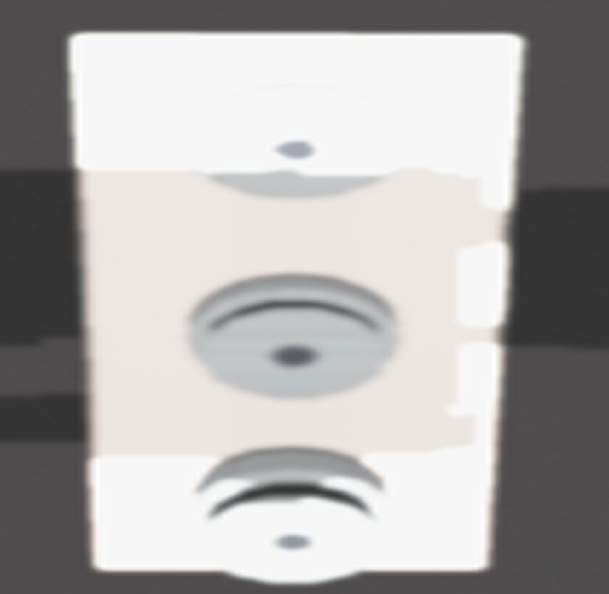

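Call:
step_arm:
  moves:
    - [0,0,0,0,0,0,1]
    - [0,0,0,0,0,0,1]
    - [0,0,0,0,0,0,1]

```text
t: 2.08
eef_pos: [0.4718, 0.0824, 0.2134]
orientation: [0.0, 1.0, -0.011, -0.0]
contact_force: [-0.2, 1.0, 0.6]
finger_gap: 1.0
```

```bash
python3 - <<'E'
from h import *
s=sense();im=camera('wrist')[:,:,::-1];cv2.imwrite('pics/w2.png',im)
for i in range(4):
    r=sense();print(r['t'],r['eef_pos'],r['orientation'],r['contact_force'],r['torque']);camera('top')
cv2.imwrite('pics/w2a.png',cv2.resize(im[140:345,270:375],None,fx=2.9*2,fy=2.9,interpolation=cv2.INTER_CUBIC))
# dark hole centroids
g=im[:,:,1].astype(float)
for (u,v) in((321,191),(321,262),(321,326)):
    w=g[v-6:v+7,u-8:u+9]; m=np.clip(np.median(w)-15-w,0,None); yy,xx=np.mgrid[v-6:v+7,u-8:u+9]
    p=[(m*xx).sum()/m.sum(),(m*yy).sum()/m.sum()];print(p,p2w('wrist',[p],.0637,s))
E
```

```text
2.125 [0.47186426 0.08240793 0.21347861] [ 4.61307862e-05  9.99937468e-01 -1.11829607e-02  1.15759184e-06] [-0.76253655  0.278566    0.97516833] [ 0.03725563 -0.02163076  0.02046831]
2.175 [0.47193519 0.08247664 0.21350115] [ 4.32629868e-05  9.99938201e-01 -1.11170860e-02  4.16177852e-05] [ 1.14951976  0.3716075  -0.59607666] [ 0.01817004 -0.07543211 -0.02204798]
2.225 [0.47198438 0.08260849 0.21352757] [ 2.71505282e-05  9.99939470e-01 -1.10022680e-02  6.86859862e-05] [0.8090589  0.37943359 0.57234845] [-0.01989325 -0.09443572  0.00315917]
2.275 [0.47203451 0.08271718 0.21353318] [ 2.31360286e-05  9.99940561e-01 -1.09024905e-02  9.50142386e-05] [ 0.19284815 -0.08938485  0.33267245] [-0.02791098 -0.05099488  0.00181728]
[np.float64(320.3241469816273), np.float64(188.3740157480315)] [[0.47525301 0.12043139 0.0637    ]]
[np.float64(320.39381153305203), np.float64(259.6817862165963)] [[0.47396772 0.04843992 0.0637    ]]
[np.float64(320.4327044025157), np.float64(323.95283018867923)] [[ 0.47265079 -0.02384227  0.0637    ]]
```

View pics/w2a.png

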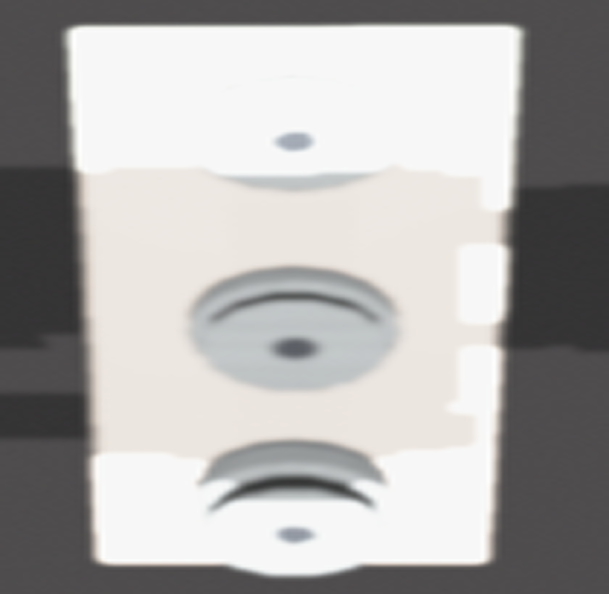

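Call:
step_arm:
  moves:
    - [0.002,0.0375,-0.03,0,0,0,0]
    - [0.002,0.0375,-0.06,0,0,0,0]
    - [0.002,0.0375,-0.09,0,0,0,0]
    - [0.002,0.0375,-0.115,0,0,0,0]
    - [0.002,0.0375,-0.128,0,0,0,0]
    - [0.002,0.0375,-0.133,0,0,0,0]
    - [0.002,0.0375,-0.133,0,0,0,0]
    - [0.002,0.0375,-0.133,0,0,0,0]
    - [0.002,0.0375,-0.133,0,0,0,0]
    - [0.002,0.0375,-0.133,0,0,0,0]

```text
t: 3.58
eef_pos: [0.4744, 0.1207, 0.0809]
orientation: [-0.0, 1.0, -0.01, 0.0]
contact_force: [0.6, 0.0, -0.7]
finger_gap: 0.01
```

```bash
cat >> h.py <<'E'
def rd(n=5):
    o=[]
    for i in range(n):
        r=sense();o.append(np.r_[r['eef_pos'],r['contact_force']])
        if i<n-1: camera('top')
    o=np.array(o);print(r['t'],'mean',o.mean(0).round(4),'std',o.std(0).round(4),'lastz',o[-1,2].round(5),'gap',r['finger_gap'])
E
python3 - <<'E'
from h import *
rd()
im=camera('wrist')[:,:,::-1];cv2.imwrite('pics/w3.png',im)
im=camera('scene')[:,:,::-1];cv2.imwrite('pics/s3.png',cv2.resize(im[130:330,260:460],None,fx=3,fy=3))
E
```

```text
3.775 mean [ 0.4742  0.1207  0.0807  0.3221  0.2544 -0.1639] std [1.000e-04 0.000e+00 1.000e-04 3.001e-01 4.431e-01 4.020e-01] lastz 0.08053 gap 0.006619178718467806
```

View pics/w3.png

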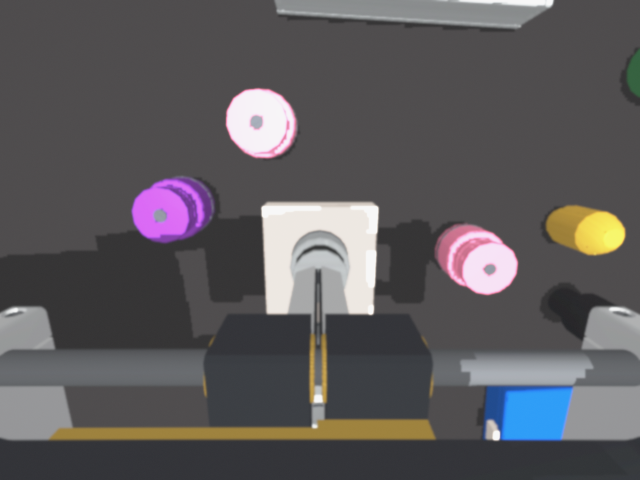

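View pics/s3.png

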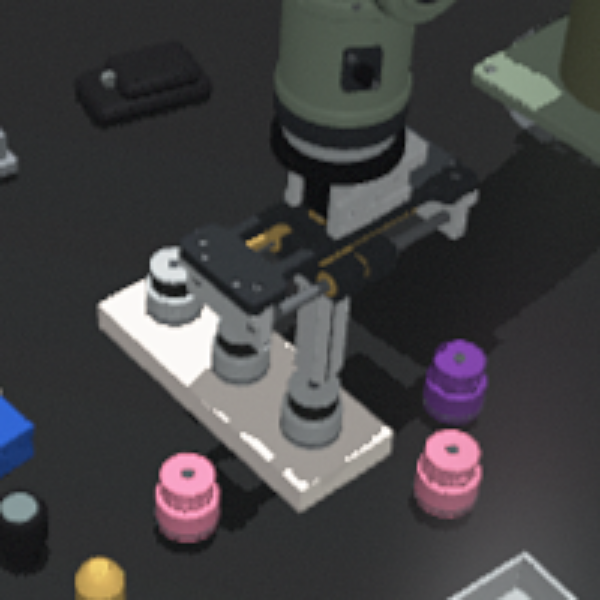

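Call:
step_arm:
  moves:
    - [0,0,-0.004,0,0,0,0]
    - [0,0,-0.007,0,0,0,0]
    - [0,0,-0.009,0,0,0,0]
    - [0,0,-0.01,0,0,0,0]
    - [0,0,-0.01,0,0,0,0]
    - [0,0,-0.01,0,0,0,0]

```text
t: 4.62
eef_pos: [0.4738, 0.1207, 0.0706]
orientation: [0.0, 1.0, -0.01, -0.0]
contact_force: [-2.2, -0.5, 2.0]
finger_gap: 0.006
```

```bash
python3 - <<'E'
from h import *
rd(6)
E
```

```text
4.875 mean [ 0.4739  0.1207  0.0705 -2.3663 -0.3441  2.8937] std [0.     0.     0.     0.5761 0.1382 0.4785] lastz 0.07045 gap 0.0026248961098424483
```

Call:
step_arm:
  moves:
    - [0,0,-0.001,0,0,0,0]
    - [0,0,-0.002,0,0,0,0]
    - [0,0,-0.003,0,0,0,0]
    - [0,0,-0.003,0,0,0,0]
    - [0,0,-0.003,0,0,0,0]
    - [0,0,-0.003,0,0,0,0]

```text
t: 5.62
eef_pos: [0.4739, 0.1207, 0.068]
orientation: [0.0, 1.0, -0.01, -0.0]
contact_force: [-4.2, -1.2, 8.9]
finger_gap: 0.007
```

```bash
python3 - <<'E'
from h import *
rd(6)
E
```

```text
5.875 mean [ 0.4739  0.1207  0.068  -4.3567 -0.2166  8.5386] std [0.     0.     0.     0.2341 0.4739 0.8336] lastz 0.06805 gap 0.003696809598033782
```

Call:
step_arm:
  moves:
    - [0,0,0.01,0,0,0,0]
    - [0,0,0.022,0,0,0,0]
    - [0,-0.036,0.022,0,0,0,0]
    - [-0.0015,-0.072,0.022,0,0,0,0]
    - [-0.0015,-0.072,0.016,0,0,0,0]
    - [-0.0015,-0.072,0.012,0,0,0,0]
    - [-0.0015,-0.072,0.012,0,0,0,0]
    - [-0.0015,-0.072,0.012,0,0,0,0]
    - [-0.0015,-0.072,0.012,0,0,0,0]

```text
t: 7.0
eef_pos: [0.4727, 0.0492, 0.0796]
orientation: [-0.0, 1.0, -0.01, 0.0]
contact_force: [-1.4, -0.7, -0.4]
finger_gap: 0.006
```

```bash
python3 - <<'E'
from h import *
rd(6)
E
```

```text
7.25 mean [ 0.4727  0.049   0.0795 -0.3078 -0.1178  0.0721] std [0.000e+00 1.000e-04 0.000e+00 4.886e-01 4.650e-01 3.261e-01] lastz 0.07953 gap 0.004067705503711512
```

Call:
step_arm:
  moves:
    - [0,0,-0.004,0,0,0,0]
    - [0,0,-0.006,0,0,0,0]
    - [0,0,-0.008,0,0,0,0]
    - [0,0,-0.009,0,0,0,0]
    - [0,0,-0.009,0,0,0,0]
    - [0,0,-0.009,0,0,0,0]

```text
t: 8.0
eef_pos: [0.4724, 0.0487, 0.0705]
orientation: [0.0, 1.0, -0.01, -0.0]
contact_force: [-0.4, -0.4, 2.0]
finger_gap: 0.008
```

```bash
python3 - <<'E'
from h import *
rd(6)
E
```

```text
8.25 mean [ 0.4724  0.0487  0.0705 -0.7636  0.1047  1.3679] std [0.     0.     0.     0.2821 0.5041 0.3738] lastz 0.07045 gap 0.007536803550944034
```

Call:
step_arm:
  moves:
    - [0,0,-0.001,0,0,0,0]
    - [0,0,-0.002,0,0,0,0]
    - [0,0,-0.003,0,0,0,0]
    - [0,0,-0.003,0,0,0,0]
    - [0,0,-0.003,0,0,0,0]
    - [0,0,-0.003,0,0,0,0]

```text
t: 9.0
eef_pos: [0.4725, 0.0487, 0.0675]
orientation: [0.0, 1.0, -0.01, -0.0]
contact_force: [-2.7, 0.2, 4.1]
finger_gap: 0.003
```

```bash
python3 - <<'E'
from h import *
rd(6)
E
```

```text
9.25 mean [ 0.4725  0.0487  0.0675 -2.9106 -0.3826  4.5401] std [0.     0.     0.     0.3766 0.6215 0.5267] lastz 0.06745 gap 0.0076498590171115224
```

Softest is in the middle place (4.5 N). Now the right one.

Call:
step_arm:
  moves:
    - [0,0,0.01,0,0,0,0]
    - [0,0,0.022,0,0,0,0]
    - [0,-0.036,0.022,0,0,0,0]
    - [-0.0015,-0.072,0.022,0,0,0,0]
    - [-0.0015,-0.072,0.016,0,0,0,0]
    - [-0.0015,-0.072,0.009,0,0,0,0]
    - [-0.0015,-0.072,0.006,0,0,0,0]
    - [-0.0015,-0.072,0.004,0,0,0,0]
    - [-0.0015,-0.072,0.003,0,0,0,0]
    - [-0.0015,-0.072,0.003,0,0,0,0]
    - [-0.0015,-0.072,0.003,0,0,0,0]

```text
t: 10.62
eef_pos: [0.4707, -0.0225, 0.0709]
orientation: [-0.001, 1.0, -0.01, -0.0]
contact_force: [-2.5, 2.3, 5.0]
finger_gap: 0.004
```

```bash
python3 - <<'E'
from h import *
rd(6)
E
```

```text
10.875 mean [ 0.4707 -0.0225  0.0709 -2.5204  1.9063  5.3326] std [0.     0.     0.     0.3995 0.462  0.4819] lastz 0.0709 gap 0.005076342727072328
```

Call:
step_arm:
  moves:
    - [0,0,-0.001,0,0,0,0]
    - [0,0,-0.002,0,0,0,0]
    - [0,0,-0.003,0,0,0,0]
    - [0,0,-0.003,0,0,0,0]
    - [0,0,-0.003,0,0,0,0]
    - [0,0,-0.003,0,0,0,0]

```text
t: 11.62
eef_pos: [0.4708, -0.0224, 0.0689]
orientation: [-0.001, 1.0, -0.01, -0.001]
contact_force: [-5.8, 1.5, 11.6]
finger_gap: 0.003
```

```bash
python3 - <<'E'
from h import *
rd(6)
E
```

```text
11.875 mean [ 0.4708 -0.0224  0.0689 -5.7949  2.641  12.5789] std [0.     0.     0.     0.1239 0.714  0.6051] lastz 0.06893 gap 0.007598810857108198
```

Call:
step_arm:
  moves:
    - [0,0,-0.001,0,0,0,0]
    - [0,0,-0.001,0,0,0,0]
    - [0,0,-0.001,0,0,0,0]
    - [0,0,-0.001,0,0,0,0]

```text
t: 12.38
eef_pos: [0.4708, -0.0224, 0.0683]
orientation: [-0.001, 1.0, -0.01, -0.001]
contact_force: [-7.0, 2.9, 15.0]
finger_gap: 0.003
```

```bash
python3 - <<'E'
from h import *
rd(3)
E
```

```text
12.475 mean [ 0.4708 -0.0224  0.0683 -6.4389  2.7002 14.9642] std [0.     0.     0.     0.432  0.1869 0.4037] lastz 0.06828 gap 0.0029067615148795274
```

Call:
step_arm:
  moves:
    - [0,0,0.01,0,0,0,0]
    - [0,0,0.03,0,0,0,0.7]
    - [0,0,0.06,0,0,0,0.7]
    - [0,0,0.1,0,0,0,0.7]
    - [0,0,0.13,0,0,0,0.7]
    - [0,0,0.13,0,0,0,0.7]
    - [0,0,0.13,0,0,0,0.7]
    - [0,0,0.13,0,0,0,0.7]

```text
t: 13.48
eef_pos: [0.4698, -0.023, 0.1945]
orientation: [-0.0, 1.0, -0.01, -0.002]
contact_force: [0.1, 0.2, 0.1]
finger_gap: 0.688
```

```bash
python3 - <<'E'
from h import *
s=sense();im=camera('wrist')[:,:,::-1];cv2.imwrite('pics/w4.png',im)
print(s['eef_pos'],s['finger_gap'])
g=im[:,:,1].astype(float)
print(w2p('wrist',[[.471,-.0235,.0637],[.4725,.0485,.0637],[.474,.1205,.0637]],s))
E
```

```text
[ 0.46982194 -0.0230092   0.1945242 ] 0.6883503899020579
[[319.265873   232.28461637]
 [319.48338025 152.7363359 ]
 [319.73093677  62.51132913]]
```

View pics/w4.png

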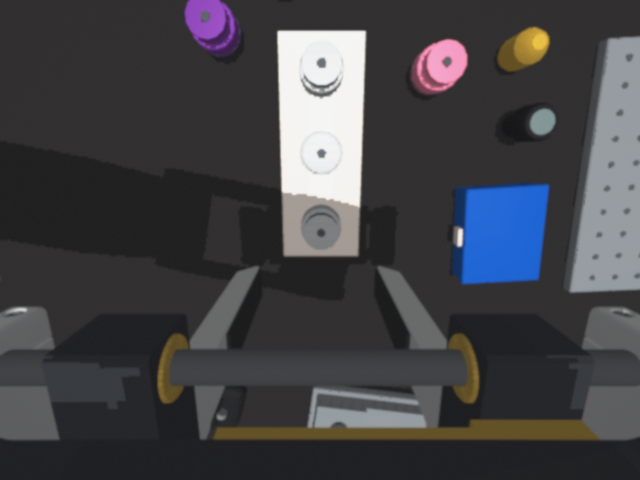

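Call:
step_arm:
  moves:
    - [0.0015,-0.0005,-0.04,0,0,0,0.7]
    - [0.0015,-0.0005,-0.08,0,0,0,0.7]
    - [0.0015,-0.0005,-0.12,0,0,0,0.7]
    - [0.0015,-0.0005,-0.145,0,0,0,0.7]
    - [0.0015,-0.0005,-0.157,0,0,0,0.7]
    - [0.0015,-0.0005,-0.163,0,0,0,0.7]
    - [0.0015,-0.0005,-0.163,0,0,0,0.7]
    - [0.0015,-0.0005,-0.163,0,0,0,0.7]

```text
t: 14.52
eef_pos: [0.4736, -0.024, 0.0344]
orientation: [0.0, 1.0, -0.01, 0.001]
contact_force: [1.0, 0.9, 0.5]
finger_gap: 0.699
```

Call:
step_arm:
  moves:
    - [0,0,0,0,0,0,0.2]
    - [0,0,0,0,0,0,0.2]
    - [0,0,0,0,0,0,0.2]
    - [0,0,0,0,0,0,0.2]
    - [0,0,0,0,0,0,0.2]

```text
t: 15.15
eef_pos: [0.4726, -0.0238, 0.0337]
orientation: [0.0, 1.0, -0.01, -0.0]
contact_force: [-1.1, 0.2, 3.9]
finger_gap: 0.414
```

```bash
python3 - <<'E'
from h import *
rd(3)
im=camera('wrist')[:,:,::-1];cv2.imwrite('pics/w5.png',im)
E
```

```text
15.25 mean [ 0.4726 -0.0238  0.0337 -1.3332 -0.0645  4.1924] std [0.     0.     0.     0.3018 0.2587 0.2602] lastz 0.03368 gap 0.4079278825615962
```

View pics/w5.png

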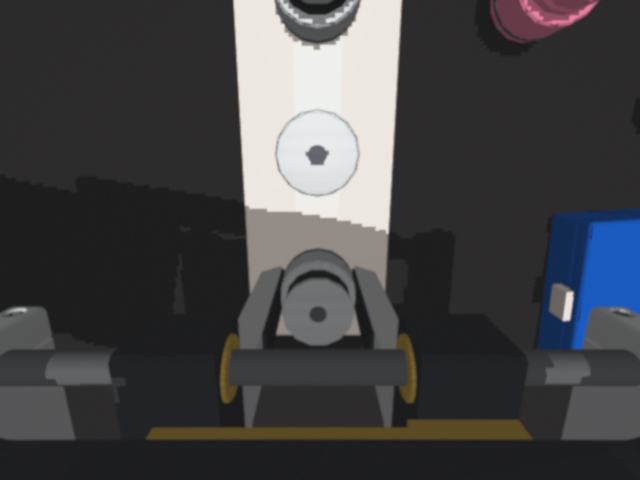

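Call:
step_arm:
  moves:
    - [0,0,0.01,0,0,0,0.2]
    - [0,0,0.03,0,0,0,0.2]
    - [0,0,0.07,0,0,0,0.2]
    - [0,0,0.11,0,0,0,0.2]
    - [0.005,0.035,0.125,0,0,0,0.2]
    - [0.012,0.085,0.125,0,0,0,0.2]
    - [0.02,0.14,0.125,0,0,0,0.2]
    - [0.028,0.195,0.125,0,0,0,0.2]
    - [0.035,0.25,0.125,0,0,0,0.2]
    - [0.042,0.305,0.125,0,0,0,0.2]
    - [0.05,0.355,0.125,0,0,0,0.2]
    - [0.052,0.369,0.125,0,0,0,0.2]

```text
t: 16.8
eef_pos: [0.5241, 0.348, 0.158]
orientation: [-0.0, 1.0, -0.009, -0.0]
contact_force: [0.0, -0.8, -1.9]
finger_gap: 0.409
```

```bash
python3 - <<'E'
from h import *
rd(3)
im=camera('wrist')[:,:,::-1];cv2.imwrite('pics/w6.png',im)
im=camera('scene')[:,:,::-1];cv2.imwrite('pics/s6.png',im)
E
```

```text
16.9 mean [ 0.5241  0.3474  0.1579  0.1282 -0.0561 -2.102 ] std [0.000e+00 9.000e-04 1.000e-04 1.319e-01 7.263e-01 2.859e-01] lastz 0.15787 gap 0.40895334372059156
```

View pics/w6.png

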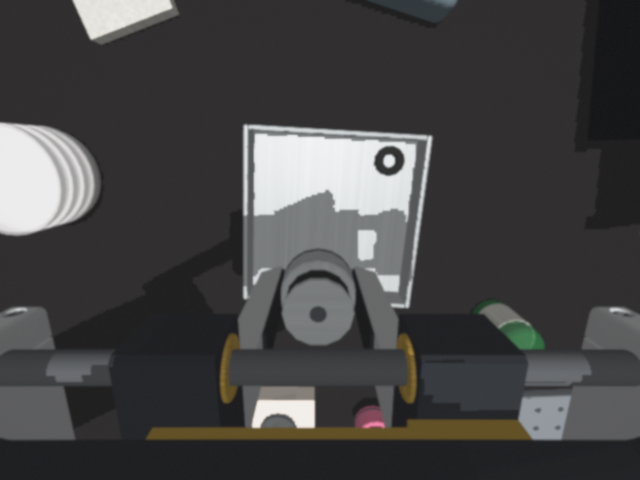

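View pics/s6.png

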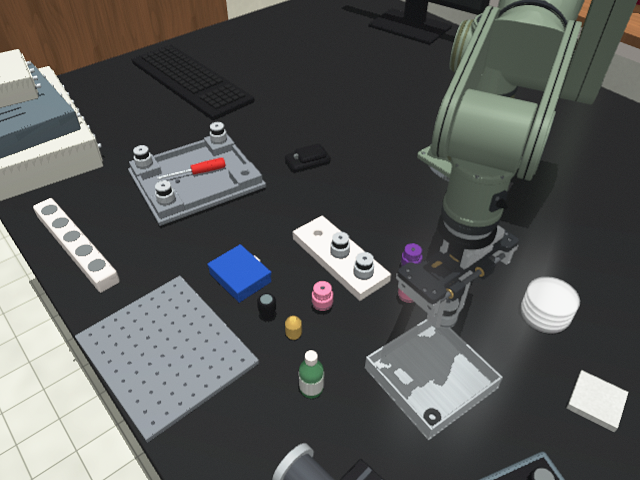

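```bash
python3 - <<'E'
from h import *
print(w2p('scene',[[.524,.347,.035],[.5315,.357,.035]]))
print(p2w('scene',[[366,360],[434,317],[500,378],[430,434]],.035), p2w('top',[[147,212],[215.5,212],[214.5,280],[146,279]],.035))
E
```

```text
[[433.06601791 359.12512649]
 [434.5192877  365.54530049]]
[[0.61242572 0.27638946 0.035     ]
 [0.45652735 0.28832907 0.035     ]
 [0.46643078 0.44106749 0.035     ]
 [0.62696147 0.43371932 0.035     ]] [[0.61924435 0.4372902  0.035     ]
 [0.60873769 0.26804882 0.035     ]
 [0.44354631 0.273385   0.035     ]
 [0.45448996 0.43863234 0.035     ]]
```

Call:
step_arm:
  moves:
    - [0.008,0.01,-0.04,0,0,0,0.2]
    - [0.008,0.01,-0.08,0,0,0,0.2]
    - [0.008,0.01,-0.105,0,0,0,0.2]
    - [0.008,0.01,-0.117,0,0,0,0.2]
    - [0.008,0.01,-0.12,0,0,0,0.2]
    - [0.008,0.01,-0.12,0,0,0,0.2]
    - [0.008,0.01,-0.12,0,0,0,0.65]
    - [0.008,0.01,-0.12,0,0,0,0.65]
    - [0.008,0.01,-0.12,0,0,0,0.65]
    - [0.008,0.01,-0.12,0,0,0,0.65]
    - [0.008,0.01,-0.08,0,0,0,0.65]
    - [0.008,0.01,-0.02,0,0,0,0.65]

```text
t: 18.5
eef_pos: [0.5305, 0.3542, 0.1366]
orientation: [0.001, 1.0, -0.01, -0.003]
contact_force: [0.7, -0.1, 1.5]
finger_gap: 0.65
```

```bash
python3 - <<'E'
from h import *
rd(2)
im=camera('wrist')[:,:,::-1];cv2.imwrite('pics/w7.png',im)
im=camera('scene')[:,:,::-1];cv2.imwrite('pics/s7.png',im)
E
```

```text
18.55 mean [0.5336 0.3558 0.1426 1.4529 0.8716 3.8646] std [3.2000e-03 1.7000e-03 6.1000e-03 7.8160e-01 9.8330e-01 2.3405e+00] lastz 0.14872 gap 0.6475211693213859
```

View pics/w7.png

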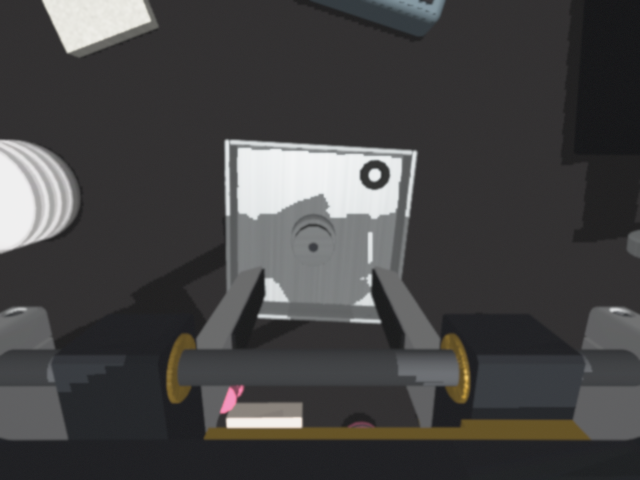

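View pics/s7.png

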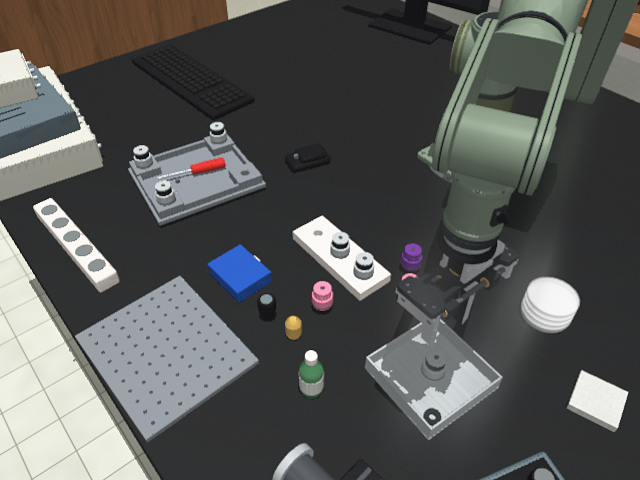

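Call:
step_arm:
  moves:
    - [0,-0.02,0.011,0,0,0,0.65]
    - [-0.01,-0.07,0.011,0,0,0,0.65]
    - [-0.02,-0.12,0.011,0,0,0,0.65]
    - [-0.03,-0.17,0.011,0,0,0,0.65]
    - [-0.04,-0.22,0.011,0,0,0,0.65]
    - [-0.05,-0.27,0.011,0,0,0,0.65]
    - [-0.0585,-0.307,0.011,0,0,0,0.65]
    - [-0.0585,-0.307,0.011,0,0,0,0.65]
    - [-0.0585,-0.307,0.011,0,0,0,0.65]
    - [-0.0585,-0.307,0.011,0,0,0,0.65]
    - [-0.0585,-0.307,0.011,0,0,0,0.65]

```text
t: 20.02
eef_pos: [0.474, 0.049, 0.1493]
orientation: [-0.0, 1.0, -0.01, -0.0]
contact_force: [-0.0, 0.8, -0.6]
finger_gap: 0.65
```

```bash
python3 - <<'E'
from h import *
rd(2)
s=sense()
im=camera('wrist')[:,:,::-1];cv2.imwrite('pics/w8.png',im)
print(w2p('wrist',[[.474,.0482,.0633],[.4755,.1202,.0637]],s),s['eef_pos'])
E
```

```text
20.075 mean [ 0.4741  0.049   0.1493  0.2071  0.5065 -0.4549] std [0.     0.     0.     0.2317 0.3225 0.1718] lastz 0.14932 gap 0.6517897480483579
[[317.36242513 245.88571049]
 [317.62048332 153.55030228]] [0.47408207 0.04896241 0.14931851]
```

View pics/w8.png

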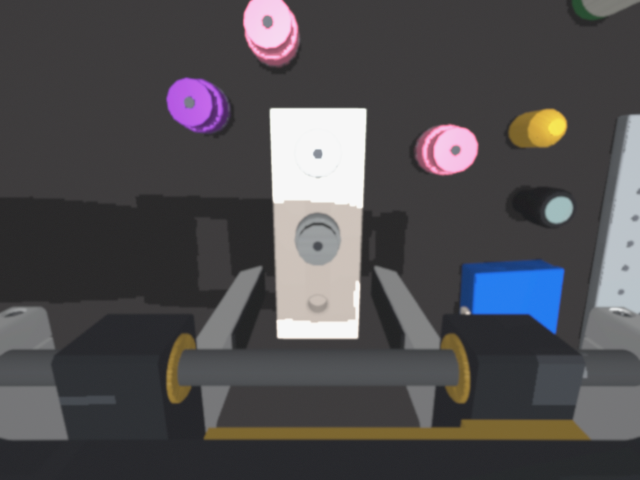

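Call:
step_arm:
  moves:
    - [0,-0.0005,-0.04,0,0,0,0.65]
    - [0,-0.0005,-0.075,0,0,0,0.65]
    - [0,-0.0005,-0.1,0,0,0,0.65]
    - [0,-0.0005,-0.112,0,0,0,0.65]
    - [0,-0.0005,-0.1155,0,0,0,0.65]
    - [0,-0.0005,-0.1155,0,0,0,0.65]
    - [0,-0.0005,-0.1155,0,0,0,0.65]
    - [0,-0.0005,-0.1155,0,0,0,0.2]
    - [0,-0.0005,-0.1155,0,0,0,0.2]
    - [0,-0.0005,-0.1155,0,0,0,0.2]
    - [0,-0.0005,-0.1155,0,0,0,0.2]

```text
t: 21.5
eef_pos: [0.4741, 0.0477, 0.0342]
orientation: [0.0, 1.0, -0.01, 0.0]
contact_force: [-1.4, -0.2, 2.8]
finger_gap: 0.409
```

```bash
python3 - <<'E'
from h import *
rd(3)
s=sense()
im=camera('wrist')[:,:,::-1];cv2.imwrite('pics/w9.png',im)
print(w2p('wrist',[[.474,.0482,.0633]],s),s['eef_pos'],s['finger_gap'])
E
```

```text
21.6 mean [ 0.4741  0.0477  0.0342 -1.2324 -0.1099  3.2644] std [0.     0.     0.     0.6419 0.4712 0.5612] lastz 0.03421 gap 0.4072285089779497
[[316.61979385 311.76162043]] [0.47414658 0.04767032 0.03420502] 0.4072285089779497
```

View pics/w9.png

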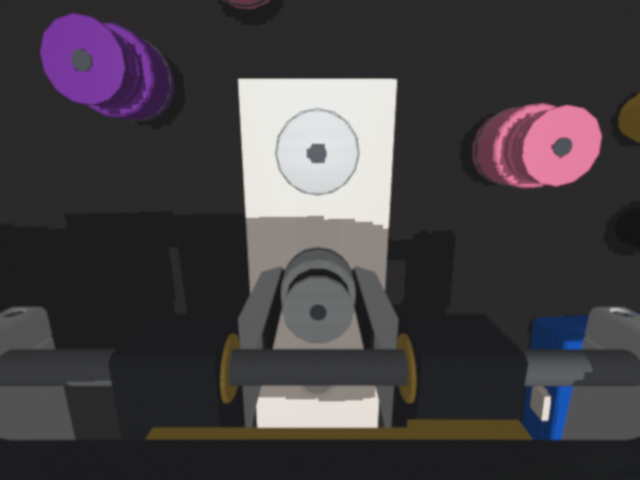

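Call:
step_arm:
  moves:
    - [0,0,0.01,0,0,0,0.2]
    - [0,0,0.03,0,0,0,0.2]
    - [0,0,0.07,0,0,0,0.2]
    - [0,-0.02,0.11,0,0,0,0.2]
    - [0.002,-0.07,0.136,0,0,0,0.2]
    - [0.004,-0.12,0.136,0,0,0,0.2]
    - [0.006,-0.17,0.136,0,0,0,0.2]
    - [0.008,-0.22,0.136,0,0,0,0.2]
    - [0.01,-0.27,0.136,0,0,0,0.2]
    - [0.012,-0.32,0.136,0,0,0,0.2]
    - [0.014,-0.36,0.136,0,0,0,0.2]
    - [0.014,-0.378,0.136,0,0,0,0.2]

```text
t: 23.15
eef_pos: [0.4876, -0.3321, 0.1697]
orientation: [-0.0, 1.0, -0.011, -0.0]
contact_force: [0.3, 0.4, -1.8]
finger_gap: 0.408
```

Call:
step_arm:
  moves:
    - [0,0,0,0,0,0,0.2]
    - [0,0,0,0,0,0,0.2]
    - [0,0,0,0,0,0,0.2]
    - [0,0,0,0,0,0,0.2]

```text
t: 23.65
eef_pos: [0.4883, -0.3292, 0.1701]
orientation: [-0.0, 1.0, -0.01, 0.0]
contact_force: [0.8, 0.1, -1.4]
finger_gap: 0.406
```

```bash
python3 - <<'E'
from h import *
rd(2)
s=sense()
im=camera('wrist')[:,:,::-1];cv2.imwrite('pics/w10.png',im)
print(w2p('wrist',[[.488,-.2697,.042]],s),s['eef_pos'],s['finger_gap'])
E
```

```text
23.7 mean [ 0.4883 -0.3293  0.1701  0.1312 -0.1348 -1.6101] std [0.000e+00 1.000e-04 0.000e+00 6.599e-01 2.069e-01 1.961e-01] lastz 0.17009 gap 0.4072307409410916
[[315.97443136 166.50346701]] [ 0.48824065 -0.32946068  0.17009077] 0.4072307409410916
```

View pics/w10.png

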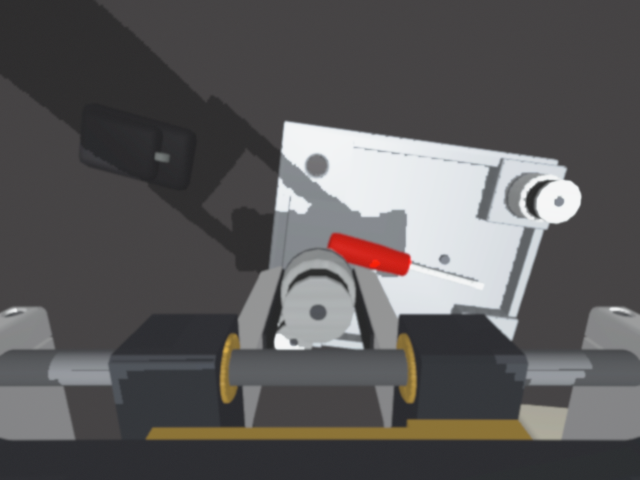

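```bash
python3 - <<'E'
from h import *
im=cv2.imread('pics/w10.png')
c=im[135:200,280:355];cv2.imwrite('pics/w10a.png',cv2.resize(c,None,fx=8,fy=8,interpolation=cv2.INTER_NEAREST))
g=c[:,:,1].astype(int);print(g[18:46:3,22:54:2])
E
```

```text
[[243 243 244 243 238 226 210 198 203 219 234 242 244 244 244 243]
 [243 243 240 216 164 137 125 119 121 118 144 189 232 243 243 243]
 [243 240 205 147 116 116 117 117 116 116 114 124 172 229 243 243]
 [242 224 159 117 115 115 115 116 115 116 115 116 140 201 240 243]
 [241 216 148 115 114 113 114 113 113 114 113 114 127 187 237 242]
 [239 220 155 113 113 113 113 113 113 114 113 115 141 196 238 242]
 [190 223 190 141 119 113 112 112 112 112 112 124 168 222 241 242]
 [139 161 210 191 159 132 118 126 124 136 150 178 217 240 242 242]
 [139 138 142 175 208 209 191 185 189 194 210 237 242 242 242 242]
 [138 138 138 139 161 220 234 235 240 241 242 242 242 242 241 241]]
```

View pics/w10a.png

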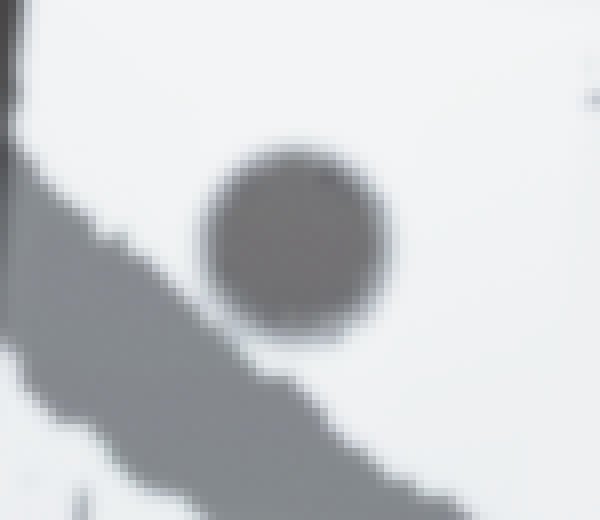

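```bash
python3 - <<'E'
from h import *
s=sense();print(s['eef_pos'],p2w('wrist',[[316.5,165.1]],.042,s))
E
```

```text
[ 0.48826346 -0.32966699  0.17010144] [[ 0.48853479 -0.2687234   0.042     ]]
```

Call:
step_arm:
  moves:
    - [0,0.03,0,0,0,0,0.2]
    - [0,0.055,-0.02,0,0,0,0.2]
    - [0,0.0603,-0.05,0,0,0,0.2]
    - [0,0.0603,-0.075,0,0,0,0.2]
    - [0,0.0603,-0.085,0,0,0,0.2]
    - [0,0.0603,-0.085,0,0,0,0.2]
    - [0,0.0603,-0.085,0,0,0,0.2]
    - [0,0.0603,-0.085,0,0,0,0.2]

```text
t: 24.75
eef_pos: [0.4889, -0.2707, 0.0862]
orientation: [0.001, 1.0, -0.011, 0.001]
contact_force: [0.2, -0.7, -1.6]
finger_gap: 0.408
```

```bash
python3 - <<'E'
from h import *
rd(2)
s=sense()
im=camera('wrist')[:,:,::-1];cv2.imwrite('pics/w11.png',im)
im=camera('scene')[:,:,::-1];cv2.imwrite('pics/s11.png',cv2.resize(im[80:240,110:310],None,fx=3.8,fy=3.7))
print(s['eef_pos'],w2p('wrist',[[.4884,-.269,.042]],s))
E
```

```text
24.8 mean [ 0.4888 -0.2707  0.0861  0.0255 -0.9241 -1.4479] std [1.000e-04 1.000e-04 1.000e-04 1.373e-01 1.820e-01 1.780e-01] lastz 0.08604 gap 0.4092169927898318
[ 0.48873437 -0.27062117  0.08604271] [[316.65240839 259.66440732]]
```

View pics/w11.png

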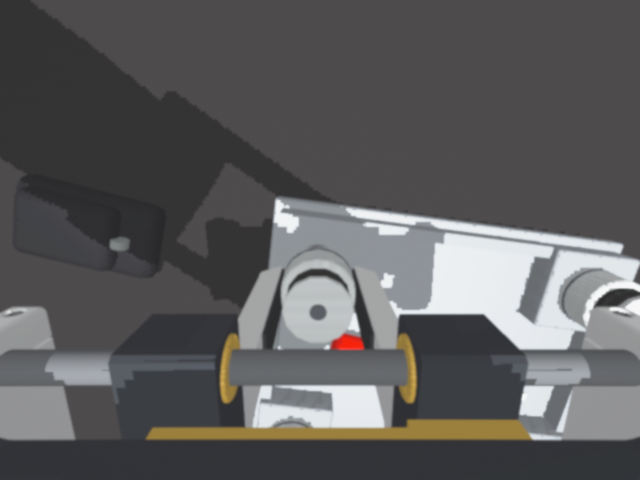

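View pics/s11.png

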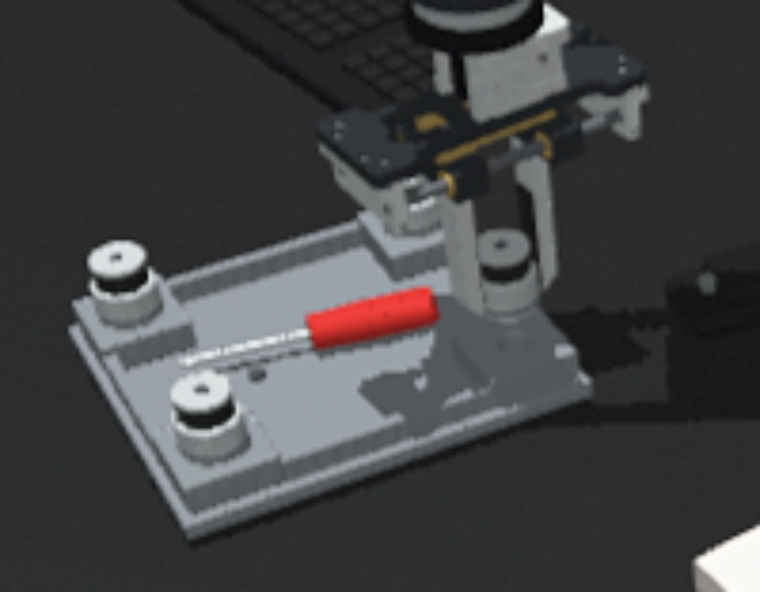

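Call:
step_arm:
  moves:
    - [0,0.0008,-0.005,0,0,0,0.2]
    - [0,0.0008,-0.01,0,0,0,0.2]
    - [0,0.0008,-0.013,0,0,0,0.2]
    - [0,0.0008,-0.015,0,0,0,0.2]
    - [0,0.0008,-0.017,0,0,0,0.2]
    - [0,0.0008,-0.019,0,0,0,0.2]
    - [0,0.0008,-0.02,0,0,0,0.2]
    - [0,0.0008,-0.02,0,0,0,0.2]

```text
t: 25.9
eef_pos: [0.488, -0.2692, 0.0649]
orientation: [-0.0, 1.0, -0.01, -0.0]
contact_force: [-0.7, -0.5, -2.1]
finger_gap: 0.409
```

```bash
python3 - <<'E'
from h import *
rd(3)
E
```

```text
26.0 mean [ 0.4881 -0.2692  0.065  -0.4155 -0.5646 -1.797 ] std [0.     0.     0.     0.7717 0.2215 0.7722] lastz 0.06503 gap 0.40463972406474163
```

Call:
step_arm:
  moves:
    - [0,0,-0.002,0,0,0,0.2]
    - [0,0,-0.004,0,0,0,0.2]
    - [0,0,-0.006,0,0,0,0.2]
    - [0,0,-0.0075,0,0,0,0.2]
    - [0,0,-0.009,0,0,0,0.2]
    - [0,0,-0.01,0,0,0,0.2]
    - [0,0,-0.01,0,0,0,0.2]

```text
t: 26.88
eef_pos: [0.488, -0.2692, 0.0549]
orientation: [-0.0, 1.0, -0.01, -0.0]
contact_force: [0.1, 0.7, -1.7]
finger_gap: 0.409
```

```bash
python3 - <<'E'
from h import *
rd(4)
E
```

```text
27.025 mean [ 0.4881 -0.2692  0.055   0.1785  0.1506 -2.2849] std [0.000e+00 0.000e+00 1.000e-04 4.337e-01 5.405e-01 5.063e-01] lastz 0.05505 gap 0.40785469730351004
```

No resistance; the spigot is in, under 1 mm from seating. Ease down until contact.

Call:
step_arm:
  moves:
    - [0,0,-0.0005,0,0,0,0.2]
    - [0,0,-0.001,0,0,0,0.2]
    - [0,0,-0.0015,0,0,0,0.2]
    - [0,0,-0.0015,0,0,0,0.2]
    - [0,0,-0.0015,0,0,0,0.2]

```text
t: 27.65
eef_pos: [0.4882, -0.2693, 0.0542]
orientation: [0.0, 1.0, -0.01, 0.0]
contact_force: [-1.9, 2.3, 5.2]
finger_gap: 0.407
```

```bash
python3 - <<'E'
from h import *
rd(4)
E
```

```text
27.8 mean [ 0.4881 -0.2693  0.0542 -2.5403  1.9603  5.3814] std [0.     0.     0.     0.5096 0.1958 0.3321] lastz 0.05421 gap 0.4087050748755979
```

Contact at TCP 0.0542, as predicted for fully home. Release and withdraw.

Call:
step_arm:
  moves:
    - [0,0,0.0005,0,0,0,0.6]
    - [0,0,0.0005,0,0,0,0.6]
    - [0,0,0.0005,0,0,0,0.6]
    - [0,0,0.0005,0,0,0,0.6]
    - [0,0,0.01,0,0,0,0.6]
    - [0,0,0.03,0,0,0,0.6]
    - [0,0,0.07,0,0,0,0.6]
    - [0,0,0.12,0,0,0,0.6]
    - [-0.01,-0.05,0.14,0,0,0,0.6]
    - [-0.02,-0.1,0.14,0,0,0,0.6]
    - [-0.02,-0.1,0.14,0,0,0,0.6]
    - [-0.02,-0.1,0.14,0,0,0,0.6]

```text
t: 29.3
eef_pos: [0.4679, -0.3687, 0.1934]
orientation: [-0.001, 1.0, -0.011, -0.0]
contact_force: [0.2, -0.1, 0.0]
finger_gap: 0.601
```

```bash
python3 - <<'E'
from h import *
rd(2)
s=sense()
im=camera('wrist')[:,:,::-1];cv2.imwrite('pics/w12.png',im)
im=camera('scene')[:,:,::-1];cv2.imwrite('pics/s12.png',im);cv2.imwrite('pics/s12a.png',cv2.resize(im[80:240,110:310],None,fx=3.8,fy=3.7))
print(s['eef_pos'],w2p('wrist',[[.4884,-.269,.0836],[.4884,-.269,.042]],s),w2p('scene',[[.4884,-.269,.0836]]))
im=camera('top')[:,:,::-1];cv2.imwrite('pics/t12.png',im)
E
```

```text
29.35 mean [ 0.468  -0.3684  0.1933  0.0757  0.0426  0.2274] std [1.000e-04 3.000e-04 1.000e-04 1.616e-01 1.715e-01 2.237e-01] lastz 0.19323 gap 0.6010143366535453
[ 0.46803219 -0.36811537  0.19323035] [[340.71526822 116.80883551]
 [337.75189535 121.20232465]] [[242.03147366 157.80237178]]
```

View pics/w12.png

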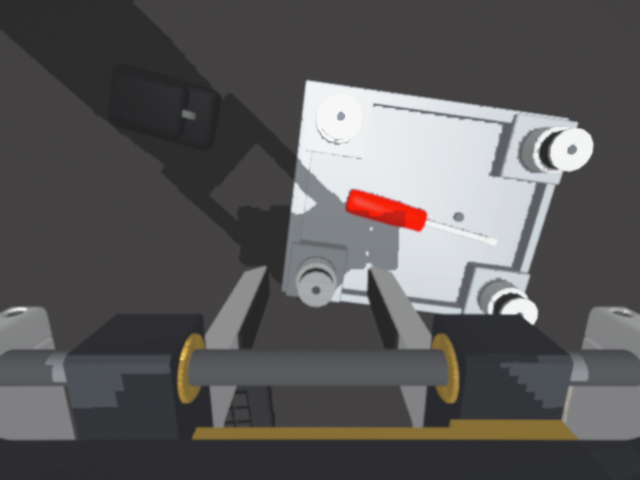

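View pics/s12.png

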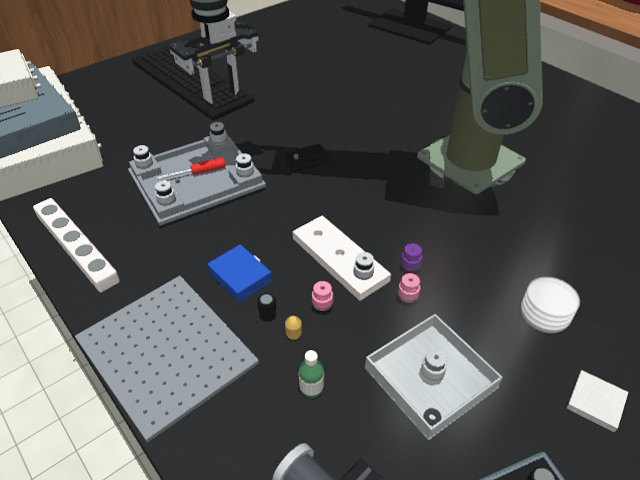

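View pics/s12a.png

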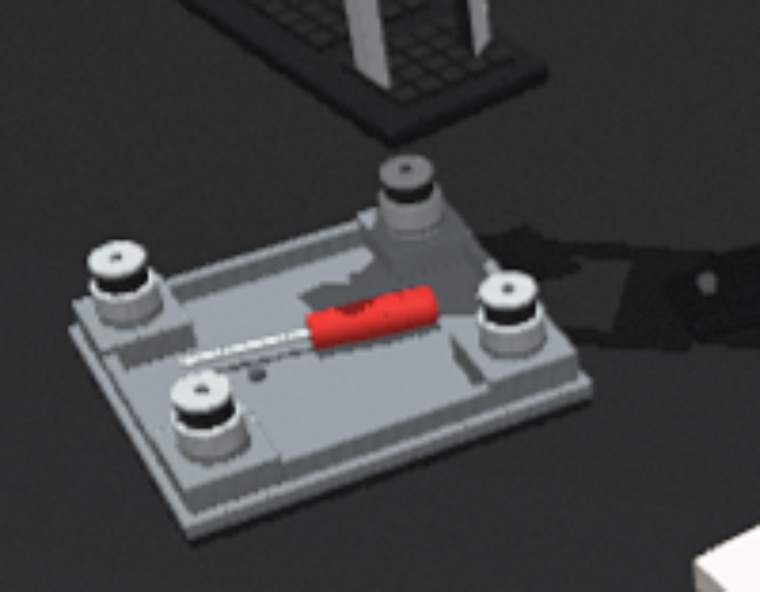

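View pics/t12.png

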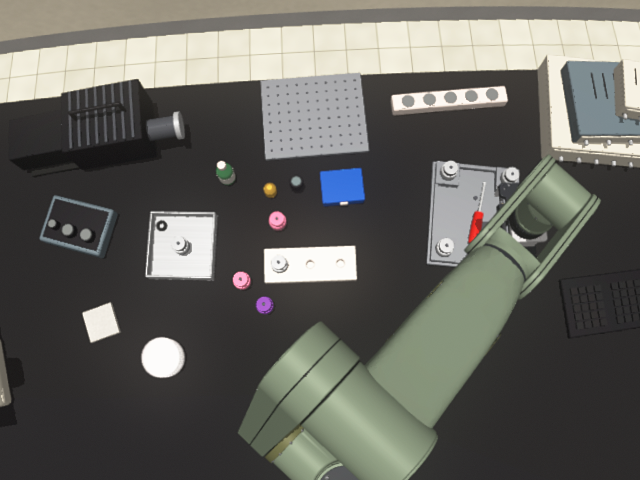

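```bash
python3 -c "
from plant import finish_job;print(finish_job())"
```

```text
the job is handed in; nothing more can be done
None
```

The job is done and handed in at about 29.5 s of the allowed 67 s. The hand-in reports no verdict, so what follows is my own readings.

**Presses, left to right:**

| Place | Resistance | Depth | Result |
|---|---|---|---|
| Left | about 8.5 N | about 3.8 mm | middle one |
| Middle | about 4.5 N | about 4 mm | softest |
| Right | about 15 N | about 3.6 mm | hardest |

The depths come from the tool height and the nominal cap height, since the joint values are not readable. Each press was held for over 0.2 s. There was also a sideways force of up to 7 N during the presses.

**Hardest isolator:** in the scrap tray, standing upright near the centre in the last scene and top pictures.

**Softest isolator:** seated in the empty boss. The spigot went in without resistance and the cup touched down with about 5 N (about 7 N above the reading just before contact), at the tool height predicted for fully home. After release, its cap centre in the wrist picture was at (341, 117) against a predicted (340.7, 116.8) for a seated, upright part. That agrees within about half a millimetre.

**Everything else:** the left isolator still stands in the rack and the bystanders looked unmoved. The gripper is clear of everything, with about 0 N on the wrist. No check failed. The fixed cameras disagreed with the wrist camera and the grasp by about 3 mm in x, so I used the wrist and grasp positions.

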